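# Register and lock three brass plates in the engraving nest

## Task

Three loose brass plates lie in the engraving nest. Take the steel parallel, use it as a straightedge to push all three plates together fully home against the nest's rear fence, and lay it down on the bench clear of the nest; do not touch the polished brass with the fingers. Then clamp the row with the slanted side plunger: pull its sprung black knob straight out of the parking notch, turn it a sixth of a turn clockwise (seen from the knob's end) and let it snap into the deep slot, so that the plunger's ball nose presses the row up to the side rail. The plates stay flat; leave the deburring tool, cutter tube, tool holder and oil bottle undisturbed.

Things in the scene. Friction and masses are not known exactly. Their poses are not given: they have to be found in the camera images.
- fixture: Engraving nest, fixed: grey plate 150 (x) by 236 (y) by 12 mm, origin at the centre of its underside, z up. On it a lighter raised bed (x -75..+59, y -47..+112 mm), top at z = 20 mm. Steel rear fence at the far side, inner face at x = +59 mm; steel side rail at the left, inner face at y = +98 mm, from x = -1 mm on; both 34 mm high. Near side open. A post at the right carries the slanted plunger.
- fence_mid (a point): Point at the foot of the fence's inner face, on the bed's top (x = +59, y = +26, z = +20 mm of the nest), at the middle of where the row stands.
- sleeve_end (a point): Outer end of the plunger's slotted steel sleeve (28 mm diameter), on the axis, 31 mm short of the parked knob's middle. The axis leans 40 degrees from vertical to the nest's -y: outward is (0, -0.643, +0.766) in its frame. A square block (36 by 34 mm) holds the sleeve from 17 mm below this end; dark post under it at x +2..+46, y -78..-116 mm, 48 mm high.
- blank_left: Brass plate 70 by 48 by 6 mm with rounded edges, 0.17 kg, loose on the nest's bed, nearest the side rail. Origin at the centre of its underside; its x (70 mm) lies along the nest's x within a degree or so. Against the fence its origin is at x = +24 mm of the nest, its near face at x = -11 mm. It starts 10 to 40 mm short of the fence.
- blank_mid: The same plate, in the middle of the row; gaps of about 1 mm between the plates. The row's middle is at y = about +24 mm of the nest.
- blank_right: The same plate, nearest the plunger. With the row pressed up to the side rail its origin is at y = -22 mm of the nest; it starts at about -25 mm.
- parallel: Ground steel bar, 9 mm thick (its own x, from -4 to +5 mm), 150 mm long (own y), 18 mm high, about 0.2 kg, standing on edge on the bench at the left or right of the nest. Origin at the centre of its underside.
- plunger (a joint): How far the plunger is pulled out along its axis, in m. 0: parked, cross pin in the 4 mm deep parking notch; it turns only when pulled out over 4.5 mm (end stop 10 mm). In the deep slot the spring drives it in to about -0.015, nose on the right plate (end stop -0.018). Inward spring force: about 13.5 N parked, 15.5 N pulled out, 10 N at the plate.
- knob (a joint): Turn of the knob about the plunger axis, in rad, positive clockwise seen from the knob's end (looking inward down the axis). 0: parking notch; 1.047: deep slot. The notches are 7 mm wide for the 4 mm pin, so it can turn about 0.13 rad each way in them. Turns easily once pulled out; end stops at -0.22 and 1.27.
- knob_grip (a point): Middle of the black knurled knob, a cylinder of 32 mm diameter and 21 mm length along the plunger axis (a white line on its end shows its turn). It moves with the plunger; parked it is about 106 mm above the bench, at x = +24, y = -119 mm of the nest.
- deburrer: Deburring tool with a blue handle, 19 by 145 by 16 mm, lying on the bench on the other side of the nest from the parallel; origin at the centre of its underside, its length along its own y. Not to be disturbed.
- holder: Tool holder with an end mill standing upright, 42 mm in diameter, 89 mm high, behind the plunger; origin at the centre of its foot. Not to be disturbed.
- oiler: White oil bottle with a red spout standing upright, 47 mm in diameter, 150 mm high, behind the fence; origin at the centre of its foot. Not to be disturbed.
- tube: Clear square cutter tube with a green cap, 16 by 80 by 16 mm, lying on the bench close before the nest; origin at the centre of its underside, its length along its own y. Not to be disturbed.
Things that resemble listed ones, but are neither listed nor needed, are in the scene too. What is shaped like the blank_mid but brown is not meant.

How it is judged (in metres and radians):
On the way, in this order (a step that is already met when the one before it is completed fails the run):
1. with the parallel against them, all three plates are home against the fence (within 2.5 mm) and the plunger is still parked (x of each of blank_left, blank_mid, blank_right in the frame of fixture above 0.0215 m and (contact force between parallel and blank_left above 0.3 N or contact force between parallel and blank_mid above 0.3 N or contact force between parallel and blank_right above 0.3 N) and value of joint plunger above -0.003 m), for 0.1 s.
2. the knob is pulled out of the parking notch (over 3 mm), the plates still home and the parallel off them (x of each of blank_left, blank_mid, blank_right in the frame of fixture above 0.0215 m and value of joint plunger above 0.003 m and contact force between parallel and blank_left below 0.1 N and contact force between parallel and blank_mid below 0.1 N and contact force between parallel and blank_right below 0.1 N), for 0.05 s.
3. the knob is turned and has snapped in: the plunger is at least 7 mm in, in the deep slot (value of joint plunger below -0.007 m and value of joint knob above 0.85 rad), for 0.2 s.
At the end, for the whole second after the job is handed in: Plates flat (0.05 rad), within 2.5 mm of the fence and square to it (0.04 rad), the right one within 2 mm of its place tight to the side rail; plunger 9 to 17 mm in, knob in the deep slot; the parallel at rest on the bench, not on or against the nest (x of each of blank_left, blank_mid, blank_right in the frame of fixture above 0.0215 m and angle between the x axis of each of blank_left, blank_mid, blank_right and the x axis of fixture, either way round below 0.04 rad and linear speed of each of blank_left, blank_mid, blank_right, parallel below 0.01 m/s and y of blank_right in the frame of fixture above -0.024 m and value of joint plunger between -0.017 and -0.009 m and value of joint knob between 0.85 and 1.25 rad and height (world z) of parallel below 0.01 m and contact force between parallel and fixture below 0.1 N and angle between each of blank_left, blank_mid, blank_right's own z axis and vertical below 0.05 rad); the robot touches nothing.
It fails at once if the fingers touch the brass (contact force between the fingers and blank_left above 0.5 N or contact force between the fingers and blank_mid above 0.5 N or contact force between the fingers and blank_right above 0.5 N).
It fails at once if the deburring tool, the cutter tube, the tool holder or the oil bottle is moved over 20 mm (distance of any of deburrer, holder, oiler, tube from where it was at the start of the episode above 0.02 m).
It also fails if it takes over 62 s, if anything falls off the work surface, if the arm or the gripper's body presses on something with over 40 N, if the wrist force passes 120 N, or if a joint passes its speed limit or range.

## Robot

A 6-joint arm with a two-finger parallel gripper is mounted at the origin on a cart in front of the work surface, level with it; the furniture and walls round the work are solid. World frame = base frame: x ahead of the robot, y to its left, z up, the work surface at z = 0. Lengths are in mm, angles in rad, forces in N, time in s.
With the tool pointing down it reaches from about 400 to 925 mm from the base axis. Payload 12.5 kg.
Tool frame: the origin (TCP) lies on the mounting face of the last link; the fingertips stand 190 mm ahead of it and the grasp point (between the pads) lies 171 mm ahead of it; z points along the fingers, y is the line along which they close (so a half turn about z gives the same grasp; the last joint's range is limited). The gripper opens to 95 mm and grips with 3 to 60 N. Pads are 20 mm wide; open, the fingers measure 119 mm over their backs; the gripper's body (75 mm by 180 mm) begins 59 mm behind the grasp point.
Start: joints at [1.091, 0.491, 1.559, -0, 1.092, -0.106], TCP at [228.199, 581.851, 404.761] pointing down, gripper open.
Joint ranges: [-3.1, 3.1], [-0.84, 2.19], [0.05, 2.79], [-1.13, 4.28], [0.06, 2.93], [-2.69, 2.69]. Speed limits (rad/s): [2.22, 2.22, 2.79, 3.14, 3.14, 3.14].

## Interface

Orientations are given as [roll, pitch, yaw] about the fixed x, y, z axes, in that order (R = Rz(yaw) Ry(pitch) Rx(roll)).
In Python, from cell import * gives the robot as it stands.
- The arm moves only by the tool arm_command, never from a script. Its argument "rows" is a list that holds one entry, the list of rows, each a list of 7 numbers: the shift along the tool's x, y, z normalised to -1 to 1, where 1 is 0.15 m, then the turn, a rotation vector about the tool's x, y, z normalised to -1 to 1, where 1 is 360 degrees, then the opening, from -1 (shut) to 1 (fully open). A call has 1 to 10 rows; each row is the pose to reach, as a shift and turn from the pose commanded when the call began, along the tool's axes at that moment, turning the shorter way round; what a row does not reach only later rows make up. A row lasts 1/12 s, in which the tool goes at most 41.7 mm and 7.16 degrees, less where a joint would pass 70% of its speed; a pose out of reach is approached as far as the arm can. A call with a number of a shift or a turn outside -1 to 1 is refused whole. A call with a gripper value outside its range is refused whole. The fingers move at their own pace and stop on an object; the grip force is fixed at half the most. Time passes only in rows, so rows that repeat a pose let the fingers close. It gives the time, the measured TCP pose, the force, the opening and the grip force at its end, in the units of the state.
- state(): the state, without advancing time (a new reading comes with each control period).
- read_camera(name): name is "scene" or "top" or "wrist"; returns (picture, depth): 420x560x3 uint8, red, green, blue; 420x560 float32, mm along the optical axis (not along the pixel's ray), 0 where there is no reading.
- get_calibration(name): a dict with "camera_matrix" (3x3 intrinsics, pixels), "position" and "orientation" of the camera in the world; the wrist camera has in their place "hand_eye" (4x4, takes a point from camera to tool coordinates, whose origin is the TCP and whose axes are the flange's). Camera axes: x right, y up, looking along -z (the intrinsics and any distortion apply to the point x, -y, -z); pixel columns grow to the right and rows downward; lengths in mm; the calibration is good to about 2 mm. A picture is of the moment at which its call begins: read the wrist's pose just before it. get_calibration takes no time and is no camera call.
- job_done(): hands the job in; it is judged then, once.
The state is a dict: "t": time; "joints": joint angles; "qvel": joint speeds; "tau": joint torques, N m; "eef_pos": TCP position; "tcp_rot": TCP orientation; "ft_force": force on the tool from outside, world axes, zero at the start; "moment": the same for the moment, N m; "opening": opening from 0.0 (shut) to 1.0 (fully open); "grip_force": force on a finger pad.
Only numpy, scipy, OpenCV 4.12 (cv2) and the standard library are available. Lean on these libraries where they do the work, as an engineer would, in place of code of your own. Each camera call takes 0.05 s, during which the arm holds its last target. There are 200 camera calls.

## Working session

There is one attempt and no reset: what is moved stays moved. The work goes in short steps, Python scripts to look and compute and a tool call to move; the robot and the scene stay as the last step left them, time stands still between calls to the robot, and variables do not carry over. Pictures are saved under pics/ and viewed, at most 10 in all, crops included, and the job is handed in when it is done.

Besides the shell and the picture viewer there is one more tool, called after "Request:" as a command line: name --argument value ..., lists and objects as JSON in quotes. arm_command: Moves the arm, as the interface text tells. Its arguments: {"type":"object","properties":{"rows":{"type":"array","items":{"type":"array","items":{"type":"array","items":{"type":"number","minimum":-1,"maximum":1}}}}},"required":["rows"]}

```bash
ls; mkdir -p pics
python3 - <<'E'
from cell import *
import numpy as np,cv2
for n in("scene","top"):
    p,d=read_camera(n); cv2.imwrite(f"pics/{n}0.png",p[:,:,::-1]); np.savez(f"{n}0.npz",p=p,d=d)
    print(n,get_calibration(n))
print(get_calibration("wrist"));print(state())
E
```

```text
pics
scene {'camera_matrix': array([[387.37236849,   0.        , 279.54137066],
       [  0.        , 387.37236849, 207.29088445],
       [  0.        ,   0.        ,   1.        ]]), 'position': array([-61.199846  , 613.03782096, 476.95359174]), 'orientation': array([ 1.15219602,  0.02013169, -2.31345081])}
top {'camera_matrix': array([[448.32025938,   0.        , 284.23160452],
       [  0.        , 448.32025938, 212.04759578],
       [  0.        ,   0.        ,   1.        ]]), 'position': array([ 449.35057901,   38.86323945, 1254.87090846]), 'orientation': array([ 0.11351931,  0.01000871, -1.5639677 ])}
{'camera_matrix': array([[297.06015494,   0.        , 277.01347293],
       [  0.        , 297.06015494, 205.81357396],
       [  0.        ,   0.        ,   1.        ]]), 'hand_eye': array([[-5.64041925e-04,  9.56687547e-01,  2.91116161e-01,
         8.24934745e+01],
       [ 9.99999536e-01,  3.12396969e-04,  9.10891969e-04,
        -5.05971203e-01],
       [ 7.80495197e-04,  2.91116540e-01, -9.56687280e-01,
         2.05729848e+01],
       [ 0.00000000e+00,  0.00000000e+00,  0.00000000e+00,
         1.00000000e+00]])}
{'t': 0.1, 'joints': array([ 1.09141777e+00,  4.91499940e-01,  1.55936376e+00,  2.02521464e-05,
        1.09166715e+00, -1.05591638e-01]), 'qvel': array([-9.48246208e-05, -2.22249636e-03, -1.11069636e-03,  1.24912450e-03,
       -1.51204879e-03, -2.08705165e-04]), 'tau': array([ 2.31434868e-03, -6.13621259e+01, -2.58600247e+01,  6.93808612e-02,
        4.71403543e-02, -2.40672011e-05]), 'eef_pos': array([228.17981986, 581.8409286 , 404.22820412]), 'tcp_rot': array([-3.14066157e+00, -1.16745128e-04,  2.76779633e+00]), 'ft_force': array([-1.13560069, -0.63528527,  0.0422548 ]), 'moment': array([-0.03929827,  0.00022144, -0.02690965]), 'grip_force': 0.0, 'opening': 1.0036964961132806}
```

View pics/top0.png

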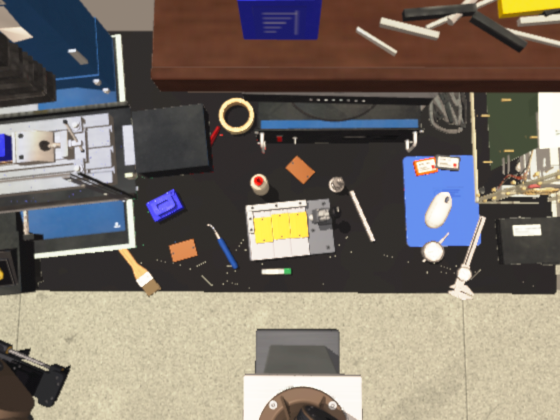

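View pics/scene0.png

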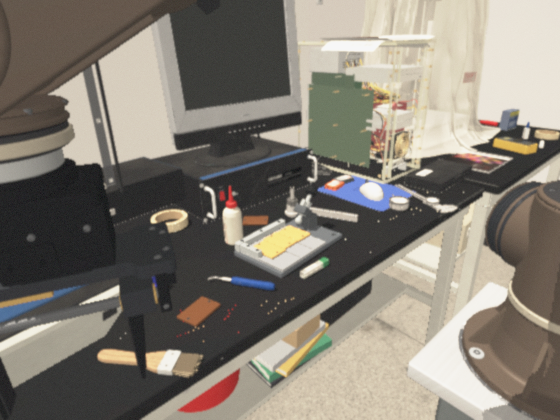

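Top view: the nest is at about (290,230), with its brass row at (255-308,228) and the plunger at (325,213). The parallel candidates are the thin light bar at (362,216) right of the nest and the caliper/wrench at (470,260). The bar at (362,216) fits, because it's a plain bar lying beside the nest. The deburrer is at (222,247), tube (276,271), holder (337,184) and oiler (259,183). The brown plates at (300,169) and (183,250) are decoys.

```bash
cat > h.py <<'E'
from cell import *
import numpy as np,cv2
from scipy.spatial.transform import Rotation as R
def rpy(a): return R.from_euler('xyz',a).as_matrix()
def campose(n,s=None):
    c=get_calibration(n)
    if n!="wrist": return c["camera_matrix"],rpy(c["orientation"]),np.array(c["position"])
    s=s or state(); T=np.eye(4);T[:3,:3]=rpy(s["tcp_rot"]);T[:3,3]=s["eef_pos"];T=T@c["hand_eye"]
    return c["camera_matrix"],T[:3,:3],T[:3,3]
def ray(cp,uv):
    K,Rm,p=cp; uv=np.atleast_2d(uv).astype(float)
    d=np.c_[(uv[:,0]-K[0,2])/K[0,0],-(uv[:,1]-K[1,2])/K[1,1],-np.ones(len(uv))]
    return p,d@Rm.T
def onz(cp,uv,z):
    p,d=ray(cp,uv); return p+d*((z-p[2])/d[:,2])[:,None]
def proj(cp,X):
    K,Rm,p=cp; c=(np.atleast_2d(X)-p)@Rm
    return np.c_[K[0,2]+K[0,0]*c[:,0]/-c[:,2],K[1,2]+K[1,1]*c[:,1]/c[:,2]]
E
python3 - <<'E'
from h import *
z=np.load("top0.npz");p=z["p"];cp=campose("top")
for n,u,h in (("bar ends",[(352,192),(373,240)],18),("nest corners",[(247,205),(332,199),(335,251),(250,260)],12),("tube",[(262,271),(290,271)],8),("holder",[(337,184)],60),("oil",[(259,183)],100),("deb",[(209,227),(236,267)],8)):
    print(n,onz(cp,u,h).round(0).tolist())
c=p[155:295,195:395]; cv2.imwrite("pics/c1.png",cv2.resize(c,(800,560),interpolation=cv2.INTER_CUBIC)[:,:,::-1])
E
```

```text
bar ends [[648.0, -136.0, 18.0], [514.0, -193.0, 18.0]]
nest corners [[610.0, 157.0, 12.0], [628.0, -81.0, 12.0], [484.0, -89.0, 12.0], [457.0, 146.0, 12.0]]
tube [[427.0, 113.0, 8.0], [428.0, 35.0, 8.0]]
holder [[662.0, -90.0, 60.0]]
oil [[657.0, 118.0, 100.0]]
deb [[548.0, 262.0, 8.0], [438.0, 185.0, 8.0]]
```

View pics/c1.png

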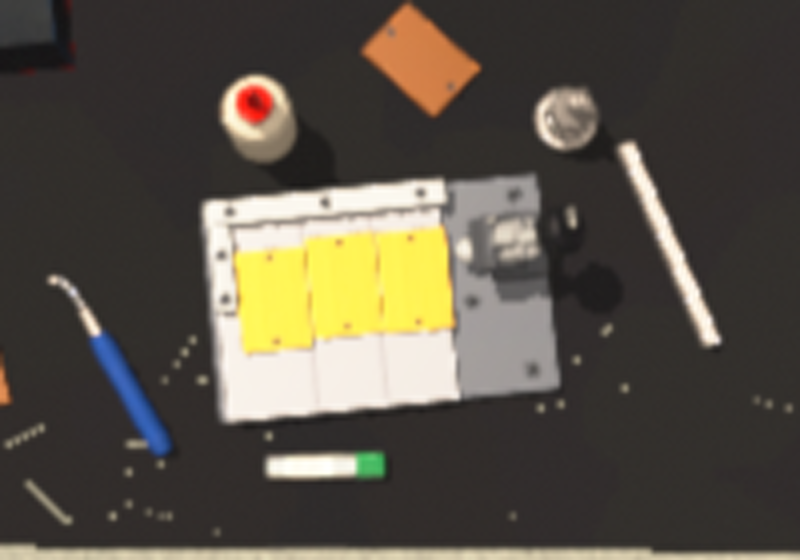

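Enlarged crop: the plain light bar, crop (627,145) to (712,345), is about 148 mm long and stands alone to the right of the nest. It's the parallel. Next I move the wrist camera over the nest.

Request:
arm_command --rows '[[[-0.2,-0.2,0,0,0,0,1],[-0.4,-0.4,0,0,0,0,1],[-0.6,-0.6,0,0,0,0,1],[-0.85,-0.82,0,0,0,0,1],[-0.85,-0.82,0,0,0,0,1]]]'

```text
t: 0.52
eef_pos: [303.2, 417.1, 404.6]
tcp_rot: [-3.14, 0.0, 2.766]
ft_force: [0.2, 0.8, 1.4]
opening: 0.998
grip_force: 0.0
```

Request:
arm_command --rows '[[[-0.2,-0.2,0,0,0,0,1],[-0.4,-0.4,0,0,0,0,1],[-0.6,-0.6,0,0,0,0,1],[-0.85,-0.82,0,0,0,0,1],[-0.85,-0.82,0,0,0,0,1]]]'

```text
t: 0.93
eef_pos: [377.2, 256.4, 404.7]
tcp_rot: [-3.141, 0.0, 2.765]
ft_force: [-0.7, 0.1, 0.4]
opening: 1.001
grip_force: 0.0
```

Request:
arm_command --rows '[[[-0.2,-0.2,0,0,0,0,1],[-0.4,-0.4,0,0,0,0,1],[-0.6,-0.6,0,0,0,0,1],[-0.85,-0.82,0,0,0,0,1],[-0.85,-0.82,0,0,0,0,1]]]'

```text
t: 1.35
eef_pos: [451.5, 95.3, 404.7]
tcp_rot: [-3.142, 0.001, 2.765]
ft_force: [-0.8, 1.6, -0.9]
opening: 0.998
grip_force: 0.0
```

Request:
arm_command --rows '[[[-0.85,-0.82,0,0,0,0.19,1],[-0.85,-0.82,0,0,0,0.19,1],[-0.85,-0.82,0,0,0,0.19,1],[-0.85,-0.82,0,0,0,0.19,1],[-0.85,-0.82,0,0,0,0.19,1],[-0.85,-0.82,0,0,0,0.19,1],[-0.85,-0.82,0,0,0,0.19,1],[-0.85,-0.82,0,0,0,0.19,1],[-0.85,-0.82,0,0,0,0.19,1],[-0.85,-0.82,0,0,0,0.19,1]]]'

```text
t: 2.18
eef_pos: [523.6, -61.7, 404.5]
tcp_rot: [-3.141, -0.0, 1.567]
ft_force: [0.4, -0.7, -0.4]
opening: 0.998
grip_force: 0.0
```

Request:
arm_command --rows '[[[0,0,0,0,0,0.187,1],[0,0,0,0,0,0.187,1],[0,0,0,0,0,0.187,1],[0,0,0,0,0,0.187,1],[0,0,0,0,0,0.187,1],[0,0,0,0,0,0.187,1],[0,0,0,0,0,0.187,1],[0,0,0,0,0,0.187,1],[0,0,0,0,0,0.187,1],[0,0,0,0,0,0.187,1]]]'

```text
t: 3.02
eef_pos: [523.6, -61.6, 404.5]
tcp_rot: [-3.141, 0.0, 0.392]
ft_force: [0.1, 0.3, -0.2]
opening: 0.995
grip_force: 0.0
```

Run:
```python
from h import *
import pickle
s=state();p,d=read_camera("wrist");pickle.dump((s,p,d),open("w1.pkl","wb"))
cv2.imwrite("pics/w1.png",cv2.resize(p,(784,588),interpolation=cv2.INTER_CUBIC)[:,:,::-1]);print(s["eef_pos"],s["tcp_rot"])
```

```text
[523.60165359 -61.63782717 404.51249772] [-3.14113977e+00  1.62985032e-04  3.92191479e-01]
```

View pics/w1.png

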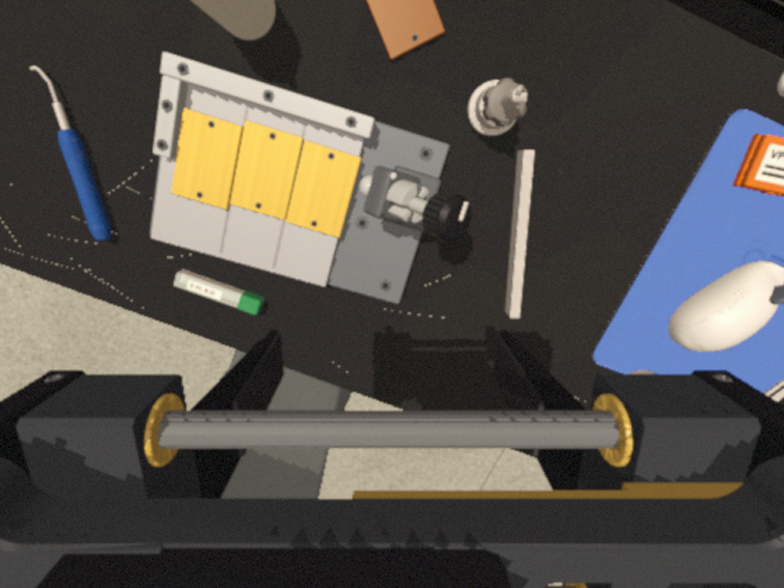

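Wrist view: the nest, three plates at (270,170), the plunger knob at (447,214) and the bar from (527,152) to (514,317) are all clearly visible, each in the 784x588 scaled picture. The holder is at (497,105) and the tube at (218,291).

```bash
cat > m1.py <<'E'
from h import *
import pickle,sys
s,p,d=pickle.load(open(sys.argv[1],"rb"));cp=campose("wrist",s)
v,u=np.mgrid[0:420,0:560];uv=np.c_[u.ravel(),v.ravel()]
o,r=ray(cp,uv);W=(o+r*d.ravel()[:,None]).reshape(420,560,3)
hsv=cv2.cvtColor(p,cv2.COLOR_RGB2HSV).astype(int)
def rect(m,z,name):
    m=cv2.morphologyEx(m.astype(np.uint8),cv2.MORPH_OPEN,np.ones((3,3)))
    n,l,st,_=cv2.connectedComponentsWithStats(m);k=1+st[1:,4].argmax()
    c=max(cv2.findContours((l==k).astype(np.uint8),0,cv2.CHAIN_APPROX_NONE)[0],key=len)[:,0]
    X=onz(cp,c,z)[:,:2].astype(np.float32);(cx,cy),(w,h),a=cv2.minAreaRect(X)
    print(name,"c",round(cx,1),round(cy,1),"wh",round(w,1),round(h,1),"ang",round(a,2),"n",st[k,4]); return X
ok=d>0;X,Y,Z=W[...,0],W[...,1],W[...,2]
rect(ok&(Z>11)&(Z<24)&(X>480)&(X<680)&(Y<-115)&(Y>-230)&(hsv[...,2]>120),18,"bar")
br=(hsv[...,0]>18)&(hsv[...,0]<35)&(hsv[...,1]>120)&(hsv[...,2]>120)&(X>440)&(X<640)&(Y>-80)
rect(br,26,"brass")
F=ok&(Z>29)&(Z<40)&(X>470)&(X<660)&(Y>-60)&(Y<190);rect(F,34,"fence+rail")
rect(ok&(Z>7)&(Z<42)&(X>430)&(X<660)&(Y>-110)&(Y<190)&(hsv[...,2]>50),16,"nest")
print("Z bench",np.median(Z[ok&(X>440)&(X<480)&(Y<-60)&(Y>-200)]),"bed",np.median(Z[ok&(X>470)&(X<490)&(Y>40)&(Y<100)]),"brass",np.median(Z[br&ok]))
E
python3 m1.py w1.pkl
python3 - <<'E'
from h import *
import pickle
s,p,d=pickle.load(open("w1.pkl","rb"));cp=campose("wrist",s)
q=lambda l,z:print((onz(cp,np.array(l)/1.4,z)[:,:2]).round(1).tolist())
q([(162,53),(372,118),(369,138),(166,75),(178,80)],34) # fence outer, inner line
q([(150,237),(327,287)],20); q([(400,303),(449,145)],12)
q([(177,193),(187,110)],26)
k=d[int(214/1.4)-6:int(214/1.4)+6,int(447/1.4)-6:int(447/1.4)+6];print("knob d",np.median(k),onz(cp,[(447/1.4,214/1.4)],106))
E
```

```text
bar c 584.6 -164.2 wh 148.6 10.8 ang 22.82 n 1021
brass c 551.7 59.7 wh 73.5 146.6 ang 7.13 n 7609
fence+rail c 580.9 69.2 wh 75.3 165.2 ang 6.47 n 3268
nest c 546.7 38.0 wh 151.9 239.6 ang 5.99 n 23189
Z bench -0.6101266871414168 bed 19.210733658396066 brass 25.305689678337046
[[607.0, 155.6], [625.0, -6.8], [610.5, -10.1], [593.5, 149.3], [593.6, 140.0]]
[[460.9, 138.7], [477.1, -21.2]]
[[485.9, -90.1], [631.8, -73.4]]
[[508.6, 123.5], [574.9, 132.0]]
knob d 261.11835 [[583.79173365 -79.59980151 106.        ]]
```

Request:
arm_command --rows '[[[-0.03,0.2,0.1,0,0,0,1],[-0.06,0.4,0.2,0,0,0,1],[-0.1,0.6,0.4,0,0,0,1],[-0.12,0.795,0.6,0,0,0,1],[-0.12,0.795,0.8,0,0,0,1],[-0.12,0.795,0.8,0,0,0,1]]]'

```text
t: 3.57
eef_pos: [552.5, -179.8, 279.4]
tcp_rot: [-3.135, 0.005, 0.399]
ft_force: [-0.9, 0.2, -0.2]
opening: 0.999
grip_force: 0.0
```

Request:
arm_command --rows '[[[0,0,0.2,0,0,0,1],[0,0,0.4,0,0,0,1],[0,0,0.5,0,0,0,1],[0,0,0.57,0,0,0,1],[0,0,0.57,0,0,0,1]]]'

```text
t: 3.98
eef_pos: [553.2, -178.4, 198.6]
tcp_rot: [-3.14, 0.001, 0.401]
ft_force: [0.3, -0.1, 0.5]
opening: 1.0
grip_force: 0.0
```

Request:
arm_command --rows '[[[0,0,0,0,0,0,-1],[0,0,0,0,0,0,-1],[0,0,0,0,0,0,-1],[0,0,0,0,0,0,-1],[0,0,0,0,0,0,-1],[0,0,0,0,0,0,-1],[0,0,0,0,0,0,-1],[0,0,0,0,0,0,-1]]]'

```text
t: 4.65
eef_pos: [553.1, -179.3, 199.3]
tcp_rot: [-3.142, -0.0, 0.399]
ft_force: [0.9, -0.1, -0.6]
opening: 0.496
grip_force: 0.0
```

Request:
arm_command --rows '[[[0,0,0,0,0,0,-1],[0,0,0,0,0,0,-1],[0,0,0,0,0,0,-1],[0,0,0,0,0,0,-1],[0,0,0,0,0,0,-1],[0,0,0,0,0,0,-1],[0,0,0,0,0,0,-1],[0,0,0,0,0,0,-1],[0,0,0,0,0,0,-1]]]'

```text
t: 5.4
eef_pos: [553.0, -179.2, 199.2]
tcp_rot: [-3.141, 0.0, 0.399]
ft_force: [-1.5, -0.0, 0.7]
opening: 0.095
grip_force: 29.9
```

Request:
arm_command --rows '[[[0,0,-0.1,0,0,0,-1],[0,0,-0.3,0,0,0,-1],[0,0,-0.5,0,0,0,-1],[0,0,-0.7,0,0,0,-1],[0,0,-0.8,0,0,0,-1],[0,0,-0.8,0,0,0,-1]]]'

```text
t: 5.9
eef_pos: [553.4, -179.4, 322.5]
tcp_rot: [3.138, -0.004, 0.399]
ft_force: [-0.8, -0.7, -1.7]
opening: 0.089
grip_force: 29.9
```

Run:
```python
from h import *
import pickle
s=state();p,d=read_camera("wrist");pickle.dump((s,p,d),open("w2.pkl","wb"))
cv2.imwrite("pics/w2.png",p[:,:,::-1]);print(s["eef_pos"],s["tcp_rot"],s["opening"])
```

```text
[ 553.36381211 -179.37059703  322.52561384] [ 3.13752911 -0.003801    0.39917178] 0.08887781258833487
```

View pics/w2.png

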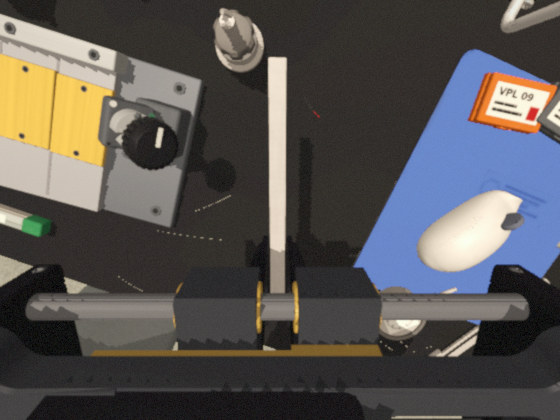

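The bar is held straight along tool x, column 277, rows 58 to 290. Next I check its droop and where its far end sits in the tool frame.

```bash
cat > bar.py <<'E'
from h import *
import pickle,sys
s,p,d=pickle.load(open(sys.argv[1],"rb"));c=get_calibration("wrist");K=c["camera_matrix"];T=np.array(c["hand_eye"])
v,u=np.mgrid[0:420,0:560];P=np.stack([(u-K[0,2])/K[0,0]*d,-(v-K[1,2])/K[1,1]*d,-d,np.ones_like(d)],-1)@T.T
m=(d>0)&(P[...,2]<185)&(P[...,2]>150)&(abs(P[...,1])<15)&(P[...,0]>20)&(u>250)&(u<310)
q=P[m];print(m.sum())
for a in range(20,130,15):
    k=q[(q[:,0]>=a)&(q[:,0]<a+15)]
    if len(k): print(a,len(k),k[:,:3].max(0).round(1),np.median(k[:,1:3],0).round(1))
E
python3 bar.py w2.pkl
```

```text
2867
20 389 [ 34.8   5.  183.6] [  0.9 181.8]
35 426 [ 50.    4.9 183.6] [  0.6 181.8]
50 436 [ 64.8   4.8 183.6] [  0.9 181.9]
65 485 [ 79.6   5.1 183.8] [  0.4 181.9]
80 556 [ 94.8   5.1 184. ] [  0.9 181.9]
95 575 [109.7   5.  184. ] [  0.9 182. ]
```

Request:
arm_command --rows '[[[0,0,-0.25,0,0,0,-1],[0.02,-0.1,-0.4,0,0,-0.02,-1],[0.04,-0.3,-0.4,0,0,-0.04,-1],[0.06,-0.5,-0.4,0,0,-0.06,-1],[0.08,-0.67,-0.4,0,0,-0.08,-1],[0.08,-0.67,-0.4,0,0,-0.1,-1],[0.08,-0.67,-0.4,0,0,-0.1,-1]]]'

```text
t: 6.53
eef_pos: [524.8, -80.9, 377.8]
tcp_rot: [-3.139, 0.001, 1.035]
ft_force: [-0.4, -0.6, -2.5]
opening: 0.096
grip_force: 29.9
```

Request:
arm_command --rows '[[[0.1,-0.1,0,0,0,-0.02,-1],[0.2,-0.2,0,0,0,-0.04,-1],[0.3,-0.3,0,0,0,-0.06,-1],[0.4,-0.4,0,0,0,-0.08,-1],[0.471,-0.498,0,0,0,-0.1,-1],[0.471,-0.498,0,0,0,-0.103,-1],[0.471,-0.498,0,0,0,-0.103,-1],[0.471,-0.498,0,0,0,-0.103,-1]]]'

```text
t: 7.2
eef_pos: [498.2, 16.4, 378.6]
tcp_rot: [-3.141, -0.0, 1.669]
ft_force: [0.2, -0.4, -1.9]
opening: 0.089
grip_force: 29.9
```

```bash
python3 - <<'E'
from h import *
import pickle
s=state();p,d=read_camera("wrist");pickle.dump((s,p,d),open("w3.pkl","wb"))
cv2.imwrite("pics/w3.png",cv2.resize(p,(784,588))[:,:,::-1]);print(s["eef_pos"],s["tcp_rot"],s["opening"])
E
python3 bar.py w3.pkl
```

```text
[498.15866002  16.40893866 378.60167633] [-3.14100631e+00 -2.51691128e-05  1.66947758e+00] 0.08853635828477913
2868
20 391 [ 34.8   4.2 183.1] [ -0.4 181.7]
35 427 [ 50.    4.2 183.7] [ -0.4 181.8]
50 437 [ 64.8   4.  184. ] [  0.2 181.8]
65 485 [ 79.6   4.4 183.6] [ -0.4 181.8]
80 553 [ 94.8   4.3 183.7] [1.000e-01 1.819e+02]
95 575 [109.7   4.2 183.7] [1.000e-01 1.819e+02]
```

View pics/w3.png

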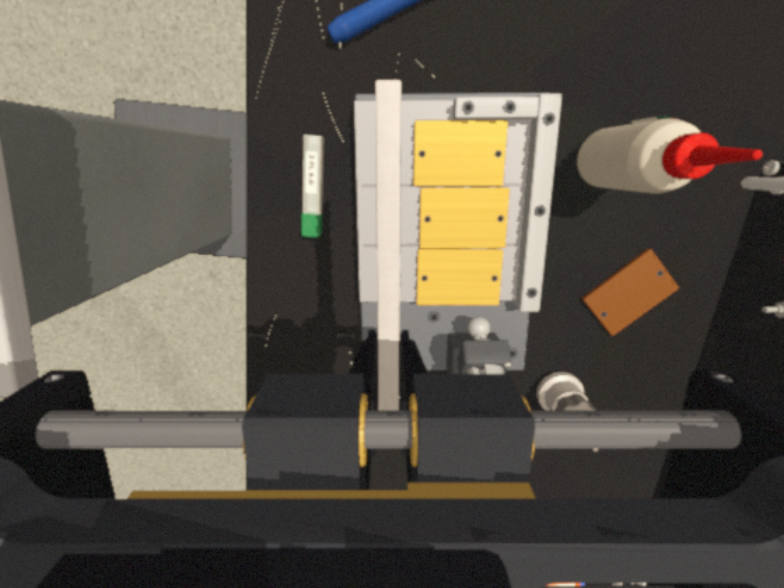

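The bar is at columns 376 to 402, roughly parallel to the fence; the plates are at columns 415 to 508. Next I compute fence yaw and position.

```bash
python3 m1.py w3.pkl
python3 - <<'E'
from h import *
import pickle
s,p,d=pickle.load(open("w3.pkl","rb"));cp=campose("wrist",s)
e=np.array([.9945,.1045]);n=np.array([-.1045,.9945]);O=np.array([546.5,35])
def q(t,l,z):
    X=onz(cp,np.array(l)/1.4,z)[:,:2];print(t,X.round(1).tolist(),"nest",np.c_[(X-O)@e,(X-O)@n].round(1).tolist(),np.degrees(np.arctan2(-(X[0]-X[-1])[0],(X[0]-X[-1])[1])).round(2))
q("fence out",[(561,96),(537,311)],34);q("fence in",[(538,117),(523,310)],34)
q("bed near",[(356,100),(361,302)],20)
q("brass near",[(414,186),(414,121)],26);q("r",[(416,305),(420,188)],26)
E
```

```text
fence out [[608.3, 154.5], [624.2, -7.9]] nest [[73.9, 112.4], [72.8, -50.8]] 5.59
fence in [[594.8, 139.2], [612.5, -8.2]] nest [[58.9, 98.6], [61.1, -49.8]] 6.85
bed near [[461.7, 139.3], [478.0, -19.2]] nest [[-73.5, 112.6], [-73.8, -46.7]] 5.89
brass near [[511.6, 81.8], [506.2, 128.5]] nest [[-29.8, 50.2], [-30.3, 97.2]] -173.33
r [[524.7, -15.2], [516.4, 80.7]] nest [[-27.0, -47.7], [-25.1, 48.6]] -175.1Traceback (most recent call last):
  File "m1.py", line 14, in <module>
    rect(ok&(Z>11)&(Z<24)&(X>480)&(X<680)&(Y<-115)&(Y>-230)&(hsv[...,2]>120),18,"bar")
    ~~~~^^^^^^^^^^^^^^^^^^^^^^^^^^^^^^^^^^^^^^^^^^^^^^^^^^^^^^^^^^^^^^^^^^^^^^^^^^^^^^
  File "m1.py", line 9, in rect
    n,l,st,_=cv2.connectedComponentsWithStats(m);k=1+st[1:,4].argmax()
                                                     ~~~~~~~~~~~~~~~^^
ValueError: attempt to get argmax of an empty sequence
```

Request:
arm_command --rows '[[[0,0,0.25,0,0,-0.001,-1],[0,0,0.5,0,0,-0.001,-1],[0,0,0.75,0,0,-0.001,-1],[0,0,0.9,0,0,-0.001,-1],[0,0,0.9,0,0,-0.001,-1],[0,0,0.9,0,0,-0.001,-1]]]'

```text
t: 7.75
eef_pos: [498.1, 16.4, 243.6]
tcp_rot: [-3.139, -0.001, 1.678]
ft_force: [-0.7, -0.4, -0.9]
opening: 0.092
grip_force: 29.9
```

Request:
arm_command --rows '[[[0,0,0.08,0,0,0,-1],[0,0,0.14,0,0,0,-1],[0,0,0.154,0,0,0,-1],[0,0,0.154,0,0,0,-1],[0,0,0.154,0,0,0,-1]]]'

```text
t: 8.17
eef_pos: [497.9, 17.0, 221.9]
tcp_rot: [3.141, 0.0, 1.68]
ft_force: [-0.9, 0.3, -1.0]
opening: 0.09
grip_force: 29.9
```

Request:
arm_command --rows '[[[0,0.04,0.008,0,0,0,-1],[0,0.08,0.008,0,0,0,-1],[0,0.1,0.008,0,0,0,-1],[0,0.12,0.008,0,0,0,-1],[0,0.14,0.008,0,0,0,-1],[0,0.16,0.008,0,0,0,-1],[0,0.18,0.008,0,0,0,-1],[0,0.2,0.008,0,0,0,-1],[0,0.21,0.008,0,0,0,-1],[0,0.22,0.008,0,0,0,-1]]]'

```text
t: 9.0
eef_pos: [530.6, 20.8, 219.9]
tcp_rot: [-3.141, -0.0, 1.681]
ft_force: [-1.6, 0.3, -0.2]
opening: 0.089
grip_force: 29.9
```

Request:
arm_command --rows '[[[0,0.005,0,0,0,0,-1],[0,0.01,0,0,0,0,-1],[0,0.01,0,0,0,0,-1]]]'

```text
t: 9.25
eef_pos: [532.0, 20.9, 219.9]
tcp_rot: [3.141, -0.0, 1.681]
ft_force: [-0.5, -0.1, -1.1]
opening: 0.095
grip_force: 29.9
```

Request:
arm_command --rows '[[[0,0.005,0,0,0,0,-1],[0,0.01,0,0,0,0,-1],[0,0.01,0,0,0,0,-1]]]'

```text
t: 9.5
eef_pos: [532.9, 21.1, 219.8]
tcp_rot: [-3.139, -0.001, 1.681]
ft_force: [-6.0, -0.4, 0.8]
opening: 0.091
grip_force: 29.9
```

Request:
arm_command --rows '[[[0,0.003,0,0,0,0,-1],[0,0.007,0,0,0,0,-1],[0,0.007,0,0,0,0,-1]]]'

```text
t: 9.75
eef_pos: [533.4, 21.2, 219.7]
tcp_rot: [-3.137, -0.001, 1.681]
ft_force: [-8.9, -0.7, 2.6]
opening: 0.089
grip_force: 30.0
```

Request:
arm_command --rows '[[[0,0.005,0,0,0,0,-1],[0,0.008,0,0,0,0,-1],[0,0.008,0,0,0,0,-1]]]'

```text
t: 10.0
eef_pos: [534.0, 21.4, 219.5]
tcp_rot: [-3.135, -0.001, 1.681]
ft_force: [-13.3, -1.3, 4.0]
opening: 0.091
grip_force: 30.0
```

Run:
```python
from h import *
import pickle
s=state();p,d=read_camera("wrist");pickle.dump((s,p,d),open("w4.pkl","wb"))
cv2.imwrite("pics/w4.png",cv2.resize(p,(784,588))[:,:,::-1])
```

```text
(no output)
```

View pics/w4.png

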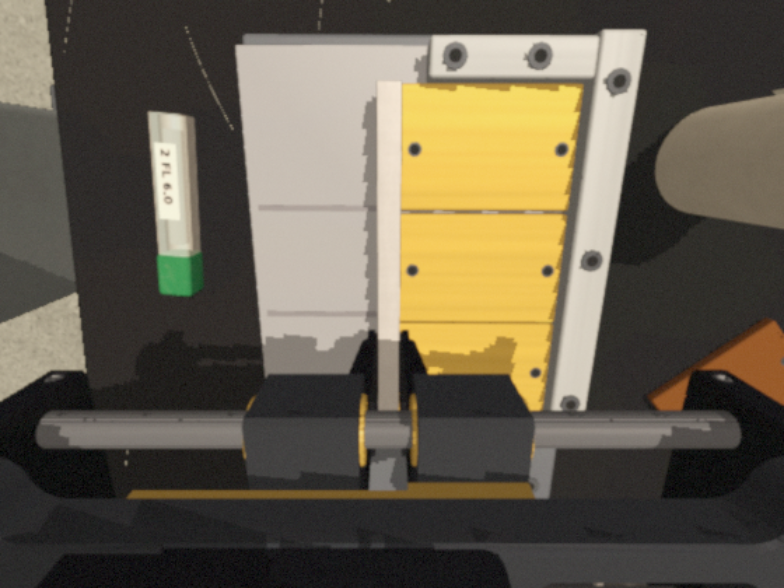

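All three plates sit flush along the fence (far edges at columns 580 to 545, following the fence with no gap). Bar contact force is 13 N. Now I retreat and lay the bar down to the front right.

Request:
arm_command --rows '[[[0,-0.02,0,0,0,0,-1],[0,-0.06,0,0,0,0,-1],[0,-0.12,0,0,0,0,-1],[0,-0.2,0,0,0,0,-1],[0,-0.2,-0.2,0,0,0,-1],[0,-0.2,-0.45,0,0,0,-1],[0,-0.2,-0.55,0,0,0,-1]]]'

```text
t: 10.63
eef_pos: [505.7, 17.9, 305.8]
tcp_rot: [3.138, 0.001, 1.681]
ft_force: [0.6, 0.4, -1.2]
opening: 0.09
grip_force: 29.9
```

Request:
arm_command --rows '[[[-0.2,-0.02,0,0,0,0,-1],[-0.45,-0.04,0,0,0,0,-1],[-0.7,-0.06,0,0,0,0,-1],[-0.95,-0.087,0,0,0,0,-1],[-1,-0.087,0,0,0,0,-1]]]'

```text
t: 11.05
eef_pos: [508.9, -136.7, 302.6]
tcp_rot: [3.14, 0.001, 1.678]
ft_force: [0.2, 0.0, -1.0]
opening: 0.088
grip_force: 29.9
```

Request:
arm_command --rows '[[[-0.25,-0.04,0,0,0,0,-1],[-0.5,-0.06,0,0,0,0,-1],[-0.6,-0.087,0.2,0,0,0,-1],[-0.6,-0.087,0.4,0,0,0,-1],[-0.6,-0.087,0.5,0,0,0,-1],[-0.6,-0.087,0.5,0,0,0,-1]]]'

```text
t: 11.55
eef_pos: [505.3, -223.3, 224.5]
tcp_rot: [-3.138, -0.003, 1.68]
ft_force: [-0.1, 0.7, -2.0]
opening: 0.091
grip_force: 29.9
```

Request:
arm_command --rows '[[[0,0,0.08,0,0,0,-1],[0,0,0.14,0,0,0,-1],[0,0,0.16,0,0,0,-1],[0,0,0.16,0,0,0,-1],[0,0,0.16,0,0,0,-1]]]'

```text
t: 11.97
eef_pos: [506.4, -223.3, 204.0]
tcp_rot: [3.141, 0.0, 1.681]
ft_force: [-0.3, -0.7, -2.2]
opening: 0.092
grip_force: 29.9
```

Request:
arm_command --rows '[[[0,0,0.015,0,0,0,-1],[0,0,0.025,0,0,0,-1],[0,0,0.029,0,0,0,-1],[0,0,0.029,0,0,0,-1]]]'

```text
t: 12.3
eef_pos: [506.3, -223.4, 199.2]
tcp_rot: [3.141, 0.0, 1.681]
ft_force: [0.1, 0.6, -1.1]
opening: 0.093
grip_force: 29.9
```

Request:
arm_command --rows '[[[0,0,0,0,0,0,0.2],[0,0,0,0,0,0,0.2],[0,0,0,0,0,0,0.2],[0,0,0,0,0,0,0.2],[0,0,0,0,0,0,0.2],[0,0,-0.05,0,0,0,0.2],[0,0,-0.2,0,0,0,0.2],[0,0,-0.45,0,0,0,0.2],[0,0,-0.7,0,0,0,0.2],[0,0,-0.9,0,0,0,0.2]]]'

```text
t: 13.13
eef_pos: [506.1, -223.3, 337.0]
tcp_rot: [3.141, 0.001, 1.681]
ft_force: [1.2, -0.4, 0.0]
opening: 0.598
grip_force: 0.0
```

Run:
```python
from h import *
import pickle
s=state();p,d=read_camera("wrist");pickle.dump((s,p,d),open("w5.pkl","wb"))
cv2.imwrite("pics/w5.png",cv2.resize(p,(784,588))[:,:,::-1]);print(s)
```

```text
{'t': 13.1333, 'joints': array([-5.34957729e-01,  4.70395529e-01,  1.81174074e+00,  1.00461594e-04,
        8.58147697e-01, -6.45053823e-01]), 'qvel': array([-6.69083280e-04, -4.83377945e-01, -3.20115013e-01, -2.09252869e-03,
        7.93211889e-01,  9.79607514e-04]), 'tau': array([ 1.51240029e-01, -5.15421724e+01, -1.86084974e+01,  2.82008137e-02,
       -8.91536213e-01, -2.72728532e-03]), 'eef_pos': array([ 506.11991924, -223.31544628,  337.03238148]), 'tcp_rot': array([3.14050118e+00, 7.26024600e-04, 1.68082639e+00]), 'ft_force': array([ 1.20205095, -0.38294286,  0.01056823]), 'moment': array([-0.04786345,  0.03203824, -0.03507308]), 'grip_force': 0.0, 'opening': 0.5979520723344653}
```

View pics/w5.png

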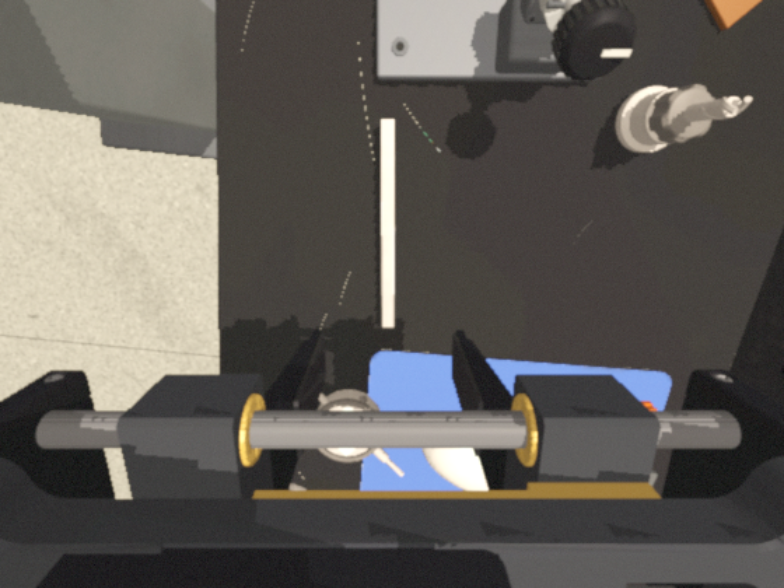

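The bar stands alone on the bench at (388,120)-(388,327), clear of the nest. The knob is at (592,38) and the holder at (650,118). Next: refine the knob axis from depth and compute the approach.

```bash
cat > go.py <<'E'
from h import *
# tool-frame deltas (normalised) from current pose to target world pos / rotation
def delta(pos,Rt,s=None):
    s=s or state();R0=rpy(s["tcp_rot"]);print("shift",((R0.T@(np.array(pos)-s["eef_pos"]))/150).round(4),"turn",(R.from_matrix(R0.T@Rt).as_rotvec()/(2*np.pi)).round(4))
O=np.array([546.5,35,0]);th=np.radians(6.0)
N=R.from_euler('z',th).as_matrix()
a=N@[0,.6428,-.766]; ty=N@[1,0,0]
def Rk(deg): return np.c_[np.cross(ty,a),ty,a]@R.from_euler('z',np.radians(deg)).as_matrix()
E
python3 - <<'E'
from go import *
import pickle
s,p,d=pickle.load(open("w5.pkl","rb"));cp=campose("wrist",s)
v,u=np.mgrid[0:420,0:560];o,r=ray(cp,np.c_[u.ravel(),v.ravel()]);W=o+r*d.ravel()[:,None]
K=O+N@[24,-119,106];q=(W-K)@Rk(0)  # columns: tool x, tool y, inward
m=(d.ravel()>0)&(np.hypot(q[:,0],q[:,1])<26)&(q[:,2]<14)&(q[:,2]>-40)
print(np.histogram(q[m,2],np.arange(-30,15,3)))
f=m&(q[:,2]<-7)
if f.sum()>10:
    print(f.sum(),cv2.minEnclosingCircle(q[f][:,:2].astype(np.float32)),q[f].min(0),q[f].max(0),np.median(q[f],0))
h=W[(d.ravel()>0)&(W[:,2]>20)&(W[:,0]>620)&(W[:,0]<720)&(W[:,1]<-50)&(W[:,1]>-150)];print("holder",h.min(0),h.max(0))
for deg in(-30,0):delta(K-a*231,Rk(deg))
print(K,K-a*231)
E
```

```text
(array([   0,    0,    0,    0,    0,    3, 1302,  617,  386,  172,  137,
        100,   48,    1]), array([-30, -27, -24, -21, -18, -15, -12,  -9,  -6,  -3,   0,   3,   6,
         9,  12]))
1745 ((1.7831395864486694, -1.3116285800933838), 14.99950122833252) [-12.88866461 -15.95020237 -12.66800976] [16.3197709  13.57620975 -7.02594766] [ 3.044431   -1.45586222 -9.68944236]
holder [ 655.34224074 -111.29038712   20.01282474] [687.17791315 -79.0966112   89.16195651]
shift [-0.0979  0.6005  0.3985] turn [-0.0285  0.1095 -0.0786]
shift [-0.0979  0.6005  0.3985] turn [0.0008 0.1119 0.0012]
[582.80741262 -80.83942243 106.        ] [ 598.32850964 -228.5127962   282.946     ]
```

Request:
arm_command --rows '[[[-0.02,0.15,0,-0.005,0.02,-0.014,0.2],[-0.04,0.3,0.1,-0.01,0.04,-0.028,0.2],[-0.06,0.45,0.2,-0.015,0.058,-0.042,0.2],[-0.086,0.592,0.3,-0.02,0.077,-0.055,0.2],[-0.086,0.592,0.375,-0.025,0.096,-0.069,0.2],[-0.086,0.592,0.375,-0.0285,0.1095,-0.0786,0.2],[-0.086,0.592,0.375,-0.0285,0.1095,-0.0786,0.2],[-0.086,0.592,0.375,-0.0285,0.1095,-0.0786,0.2],[-0.086,0.592,0.375,-0.0285,0.1095,-0.0786,0.2]]]'

```text
t: 13.93
eef_pos: [595.9, -226.7, 277.7]
tcp_rot: [2.751, -0.597, 2.315]
ft_force: [0.1, -0.1, 0.6]
opening: 0.6
grip_force: 0.0
```

Run:
```python
from go import *
import pickle
s=state();p,d=read_camera("wrist");pickle.dump((s,p,d),open("w6.pkl","wb"));cv2.imwrite("pics/w6.png",cv2.resize(p,(784,588))[:,:,::-1])
print(s["joints"].round(2),s["eef_pos"],s["tcp_rot"],s["opening"]);cp=campose("wrist",s)
v,u=np.mgrid[0:420,0:560];o,r=ray(cp,np.c_[u.ravel(),v.ravel()]);W=o+r*d.ravel()[:,None]
K=O+N@[24,-119,106];q=(W-K)@Rk(0)
m=(d.ravel()>0)&(np.hypot(q[:,0],q[:,1])<24)&(q[:,2]<-8)&(q[:,2]>-18)
print(m.sum(),cv2.minEnclosingCircle(q[m][:,:2].astype(np.float32)),np.median(q[m],0))
K2=K+np.array([-1.5,1.6,.7])
delta(K2-a*231,Rk(-30));delta(K2-a*168,Rk(-30))
```

```text
[-0.53  0.7   1.59  0.56  1.36 -1.42] [ 595.94628749 -226.69024341  277.66092326] [ 2.75060256 -0.59746812  2.31547287] 0.5995042658702636
1033 ((1.4806978702545166, -0.40571826696395874), 14.071158409118652) [ 2.12354106 -0.60330116 -9.81714356]
shift [ 0.0164  0.0157 -0.031 ] turn [-0.0005 -0.0006 -0.0011]
shift [0.0148 0.017  0.389 ] turn [-0.0005 -0.0006 -0.0011]
```

View pics/w6.png

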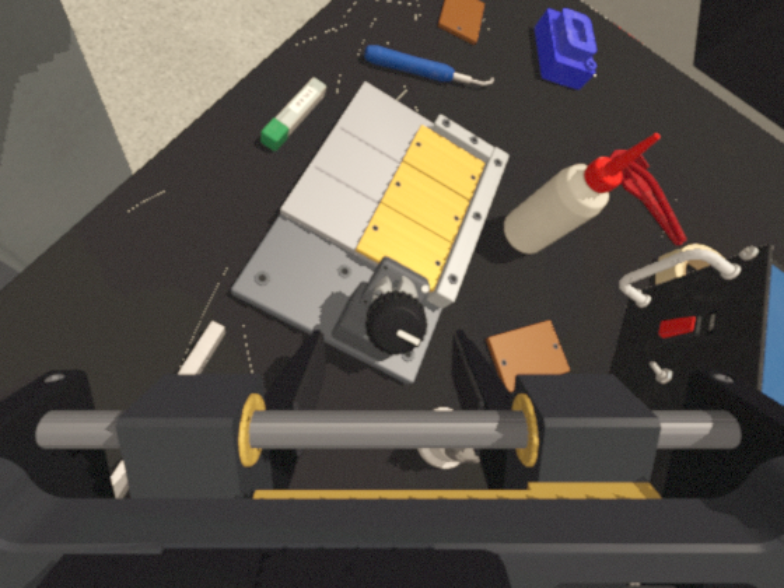

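The plates are still home, and the knob at (397,322) is centred between the fingers. I approach along the axis and grip.

Request:
arm_command --rows '[[[0.016,0.018,0,0,0,0,0.2],[0.016,0.018,0.1,0,0,-0.001,0.2],[0.016,0.018,0.2,0,0,-0.001,0.2],[0.016,0.018,0.3,0,0,-0.001,0.2],[0.016,0.018,0.37,0,0,-0.001,0.2],[0.016,0.018,0.37,0,0,-0.001,0.2],[0.016,0.018,0.37,0,0,-0.001,0.2]]]'

```text
t: 14.57
eef_pos: [593.0, -187.8, 238.0]
tcp_rot: [2.744, -0.596, 2.326]
ft_force: [0.4, -0.5, 0.1]
opening: 0.603
grip_force: 0.0
```

Request:
arm_command --rows '[[[0,0,0,0,0,0,-1],[0,0,0,0,0,0,-1],[0,0,0,0,0,0,-1],[0,0,0,0,0,0,-1],[0,0,0,0,0,0,-1],[0,0,0,0,0,0,-1],[0,0,0,0,0,0,-1]]]'

```text
t: 15.15
eef_pos: [593.1, -188.2, 238.1]
tcp_rot: [2.742, -0.595, 2.326]
ft_force: [3.3, 0.5, 3.6]
opening: 0.326
grip_force: 30.0
```

Request:
arm_command --rows '[[[0,0,-0.015,0,0,0,-1],[0,0,-0.03,0,0,0,-1],[0,0,-0.045,0,0,0,-1],[0,0,-0.057,0,0,0,-1],[0,0,-0.057,0,0,0,-1]]]'

```text
t: 15.57
eef_pos: [593.6, -192.5, 243.1]
tcp_rot: [2.744, -0.598, 2.326]
ft_force: [6.0, 11.7, -11.0]
opening: 0.329
grip_force: 30.0
```

Request:
arm_command --rows '[[[0,0,0,0,0,0.02,-1],[0,0,0,0,0,0.04,-1],[0,0,0,0,0,0.06,-1],[0,0,0,0,0,0.08,-1],[0,0,0,0,0,0.1,-1],[0,0,0,0,0,0.12,-1],[0,0,0,0,0,0.14,-1],[0,0,0,0,0,0.158,-1],[0,0,0,0,0,0.17,-1],[0,0,0,0,0,0.17,-1]]]'

```text
t: 16.4
eef_pos: [594.3, -192.5, 243.2]
tcp_rot: [-2.722, -0.583, 1.001]
ft_force: [12.0, 12.8, -11.8]
opening: 0.331
grip_force: 30.0
```

Request:
arm_command --rows '[[[0,0,0.02,0,0,0,-1],[0,0,0.04,0,0,0,-1],[0,0,0.06,0,0,0,-1],[0,0,0.07,0,0,0,-1],[0,0,0.07,0,0,0,-1]]]'

```text
t: 16.82
eef_pos: [593.5, -185.8, 235.2]
tcp_rot: [-2.726, -0.585, 1.006]
ft_force: [13.1, 10.9, -9.9]
opening: 0.335
grip_force: 30.0
```

Run:
```python
from go import *
s=state();print(s["eef_pos"],s["ft_force"]@a,s["ft_force"]@ty,s["moment"]);delta(s["eef_pos"],Rk(30))
```

```text
[ 593.53632667 -185.82698385  235.20469963] 13.655778578341211 14.135336256177434 [-0.14656722 -1.96433596 -1.77232817]
shift [0. 0. 0.] turn [-0.0009 -0.0005 -0.0031]
```

Request:
arm_command --rows '[[[0,0,0,0,0,0,0.2],[0,0,0,0,0,0,0.2],[0,0,0,0,0,0,0.2],[0,0,0,0,0,0,0.2],[0,0,-0.02,0,0,0,0.2],[0,0,-0.1,0,0,0,0.2],[0,0,-0.25,0,0,0,0.2],[0,0,-0.5,0,0,0,0.2],[0,0,-0.8,0,0,0,0.2],[0,0,-0.8,0,0,0,0.2]]]'

```text
t: 17.65
eef_pos: [601.7, -268.3, 334.1]
tcp_rot: [-2.735, -0.584, 1.01]
ft_force: [0.4, 0.1, -0.4]
opening: 0.601
grip_force: 0.0
```

Run:
```python
from go import *
import pickle
s=state();p,d=read_camera("wrist");pickle.dump((s,p,d),open("w7.pkl","wb"));cv2.imwrite("pics/w7.png",cv2.resize(p,(784,588))[:,:,::-1])
cp=campose("wrist",s);print(s["eef_pos"],s["ft_force"])
v,u=np.mgrid[0:420,0:560];o,r=ray(cp,np.c_[u.ravel(),v.ravel()]);W=o+r*d.ravel()[:,None]
K=O+N@[24,-119,106];q=(W-K)@Rk(0)
m=(d.ravel()>0)&(np.hypot(q[:,0],q[:,1])<20);print(np.histogram(q[m,2],np.arange(-18,20,2)))
```

```text
[ 601.72138563 -268.25976294  334.05750609] [ 0.44753825  0.06606535 -0.39507473]
(array([  0,   0,   0,   0,   0,   0,   0,   0,   0,   0,  57, 415, 143,
       112,  53,  14,  14,  12]), array([-18, -16, -14, -12, -10,  -8,  -6,  -4,  -2,   0,   2,   4,   6,
         8,  10,  12,  14,  16,  18]))
```

View pics/w7.png

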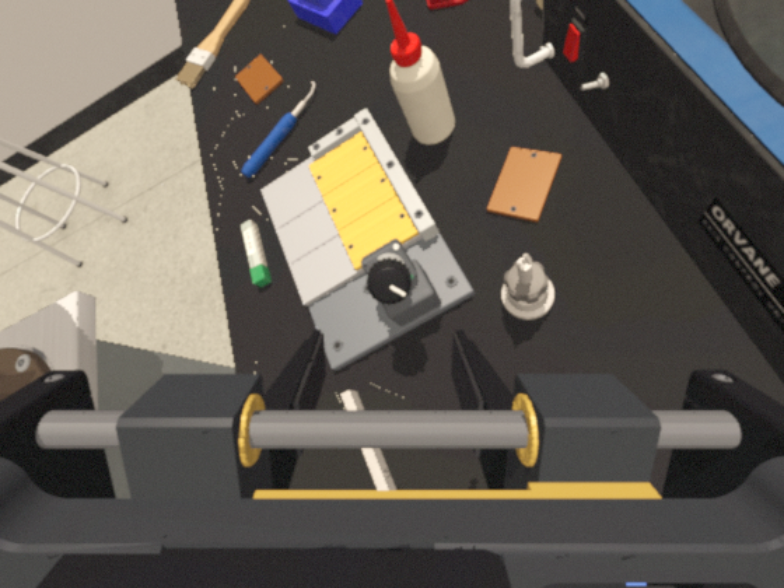

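The knob end moved in from -9.8 to about +5 mm, roughly 15 mm of travel, so it has snapped in. I check the row's tightness from the brass extent.

Run:
```python
from go import *
import pickle
for f in("w1.pkl","w3.pkl","w6.pkl","w7.pkl"):
    s,p,d=pickle.load(open(f,"rb"));cp=campose("wrist",s);hsv=cv2.cvtColor(p,cv2.COLOR_RGB2HSV).astype(int)
    v,u=np.mgrid[0:420,0:560];X=onz(cp,np.c_[u.ravel(),v.ravel()],26);q=(X-O)@N
    m=(((hsv[...,0]>18)&(hsv[...,0]<35)&(hsv[...,1]>110)&(hsv[...,2]>80)).ravel())&(abs(q[:,0])<70)&(q[:,1]>-70)&(q[:,1]<120)
    b=q[m];out=[]
    for lo in(-5,5,35,45):
        k=b[(b[:,0]>lo)&(b[:,0]<lo+8),1]; out.append((lo,*np.percentile(k,[.5,99.5]).round(1)) if len(k) else lo)
    c=[np.percentile(b[(b[:,1]>l)&(b[:,1]<l+30),0],[1,99]).round(1).tolist() for l in(-35,10,60)]
    print(f,m.sum(),out,"x:",c)
```

```text
w1.pkl 7650 [(-5, np.float64(-47.6), np.float64(96.6)), (5, np.float64(-47.3), np.float64(97.0)), (35, np.float64(-47.9), np.float64(96.5)), 45] x: [[-25.8, 41.7], [-24.4, 43.1], [-29.6, 38.1]]
w3.pkl 8136 [(-5, np.float64(-47.0), np.float64(97.2)), (5, np.float64(-47.1), np.float64(97.2)), (35, np.float64(-47.3), np.float64(97.0)), 45] x: [[-25.6, 42.4], [-24.0, 43.8], [-29.1, 38.5]]
w6.pkl 5599 [(-5, np.float64(-48.9), np.float64(96.5)), (5, np.float64(-48.7), np.float64(96.8)), (35, np.float64(-40.0), np.float64(96.6)), (45, np.float64(-40.4), np.float64(96.8))] x: [[-9.9, 58.5], [-9.8, 58.6], [-9.8, 58.5]]
w7.pkl 3863 [(-5, np.float64(-42.2), np.float64(96.4)), (5, np.float64(-38.8), np.float64(96.0)), (35, np.float64(-46.6), np.float64(96.4)), (45, np.float64(-47.3), np.float64(96.2))] x: [[-10.3, 57.2], [-9.9, 57.3], [-9.7, 57.3]]
```

Row length has gone from 145.7 to 143.5 mm, so it's tight to the rail. The plates are uniformly home, the parallel is at rest on the bench, and the arm is clear. I'm handing in.

```bash
python3 -c "
from cell import *
print(job_done())"
```

```text
the job is handed in; nothing more can be done
None
```

I handed the job in at about 17.7 s, but no verdict came back: by my camera measurements all three plates are home against the fence and tight to the side rail, the plunger is about 15 mm in, and the parallel stands on the bench clear of the nest.

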